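Pull the full canister

TASK

Four look-alike lidded canisters stand in the grey tray, one of them full and three empty: lift them to feel which is the full one. Stand the full one squarely down in either bay of the steel carrier and leave the empties standing in the tray for refilling. Keep all canisters upright, and do not disturb the jar, pots and bottles around them.

Things in the scene. Friction and masses are not known exactly. Their poses are not given: they have to be found in the camera images.
- canister_0: one of four look-alike white lidded canisters, closed rectangular boxes 64 (own x) x 44 (own y) x 90 mm high with flat sides; the lid is fixed. Origin: centre of the underside; z up. One of the four is full (0.3 to 0.4 kg), three are empty (about 0.08 kg each); which one changes every time and only the weight tells. At the start they stand in a row along the tray's y, about 7 mm apart, so that fingers fit only on the two ends of the 64 mm length
- canister_1: one of four look-alike white lidded canisters, closed rectangular boxes 64 (own x) x 44 (own y) x 90 mm high with flat sides; the lid is fixed. Origin: centre of the underside; z up. One of the four is full (0.3 to 0.4 kg), three are empty (about 0.08 kg each); which one changes every time and only the weight tells. At the start they stand in a row along the tray's y, about 7 mm apart, so that fingers fit only on the two ends of the 64 mm length
- canister_2: one of four look-alike white lidded canisters, closed rectangular boxes 64 (own x) x 44 (own y) x 90 mm high with flat sides; the lid is fixed. Origin: centre of the underside; z up. One of the four is full (0.3 to 0.4 kg), three are empty (about 0.08 kg each); which one changes every time and only the weight tells. At the start they stand in a row along the tray's y, about 7 mm apart, so that fingers fit only on the two ends of the 64 mm length
- canister_3: one of four look-alike white lidded canisters, closed rectangular boxes 64 (own x) x 44 (own y) x 90 mm high with flat sides; the lid is fixed. Origin: centre of the underside; z up. One of the four is full (0.3 to 0.4 kg), three are empty (about 0.08 kg each); which one changes every time and only the weight tells. At the start they stand in a row along the tray's y, about 7 mm apart, so that fingers fit only on the two ends of the 64 mm length
- tray: low grey fixed tray, 104 (own x) x 226 (own y) x 12 mm high, rim 5 mm thick, inner floor 5 mm above the worktop; it changes sides with the carrier. Origin: centre of the underside, on the worktop; z up
- carrier: fixed steel carrier with two bays side by side along its own y, 86 (own x) x 200 (own y) x 92 mm high. Two upright 6 mm steel cheeks with windows, 92 mm high and 74 mm apart, stand at its -x and +x sides along its whole length; along y it is open above low ribs 20 mm high, which bound the bays. Origin: centre of the underside, on the worktop; z up
- bay_0 (a point): centre of the floor of the carrier's first bay (at its -y end), 6 mm above the worktop, axes as the carrier's. The bay takes one standing canister, its 64 mm length along the carrier's x: it is 74 mm along x between the cheeks (too tight for fingers there) and 54 mm along y between the ribs
- bay_1 (a point): the same for the second bay (at the +y end), 100 mm from the first
- jar: bystander: white sprinkle jar, 72 mm across, 109 mm high, between tray and carrier. Origin: centre of the underside
- pot_0: bystander: small lidded pot, 45 mm across, 39 mm high, before the tray. Origin: centre of the underside
- pot_1: bystander: small lidded pot as pot_0, behind the tray
- pot_2: bystander: small lidded pot as pot_0, behind the carrier
- bottle_left: bystander: squeeze bottle, 55 mm across, 186 mm high, at the far left. Origin: centre of the underside
- bottle_right: bystander: squeeze bottle, 56 mm across, 186 mm high, at the far right. Origin: centre of the underside
Mind the look-alikes: they are no part of the job. Leave any pink look-alike of the canister_0 alone. Leave any purple look-alike of the canister_3 alone.

How it is judged:
At the end, for the whole second after the job is handed in: All canisters upright (0.08 rad) and at rest: the full one (weight over 2 N) in either bay of the carrier, within 12 mm of the bay's centre, on its floor (5 mm), its x along the carrier's x (0.25 rad); the three empties (weight under 2 N) on the floor of the tray, inside its rim (angle between each of canister_0, canister_1, canister_2, canister_3's own z axis and vertical below 0.08 rad and linear speed of each of canister_0, canister_1, canister_2, canister_3 below 0.02 m/s and ((horizontal distance between canister_0 and bay_0 below 0.012 m and z of canister_0 in the frame of bay_0 below 0.005 m and angle between the x axis of canister_0 and the x axis of carrier, either way round below 0.25 rad and contact force between canister_0 and carrier above 2 N) or (horizontal distance between canister_0 and bay_1 below 0.012 m and z of canister_0 in the frame of bay_1 below 0.005 m and angle between the x axis of canister_0 and the x axis of carrier, either way round below 0.25 rad and contact force between canister_0 and carrier above 2 N) or (x of canister_0 in the frame of tray between -0.035 and 0.035 m and y of canister_0 in the frame of tray between -0.1 and 0.1 m and z of canister_0 in the frame of tray below 0.01 m and contact force between canister_0 and tray below 2 N)) and ((horizontal distance between canister_1 and bay_0 below 0.012 m and z of canister_1 in the frame of bay_0 below 0.005 m and angle between the x axis of canister_1 and the x axis of carrier, either way round below 0.25 rad and contact force between canister_1 and carrier above 2 N) or (horizontal distance between canister_1 and bay_1 below 0.012 m and z of canister_1 in the frame of bay_1 below 0.005 m and angle between the x axis of canister_1 and the x axis of carrier, either way round below 0.25 rad and contact force between canister_1 and carrier above 2 N) or (x of canister_1 in the frame of tray between -0.035 and 0.035 m and y of canister_1 in the frame of tray between -0.1 and 0.1 m and z of canister_1 in the frame of tray below 0.01 m and contact force between canister_1 and tray below 2 N)) and ((horizontal distance between canister_2 and bay_0 below 0.012 m and z of canister_2 in the frame of bay_0 below 0.005 m and angle between the x axis of canister_2 and the x axis of carrier, either way round below 0.25 rad and contact force between canister_2 and carrier above 2 N) or (horizontal distance between canister_2 and bay_1 below 0.012 m and z of canister_2 in the frame of bay_1 below 0.005 m and angle between the x axis of canister_2 and the x axis of carrier, either way round below 0.25 rad and contact force between canister_2 and carrier above 2 N) or (x of canister_2 in the frame of tray between -0.035 and 0.035 m and y of canister_2 in the frame of tray between -0.1 and 0.1 m and z of canister_2 in the frame of tray below 0.01 m and contact force between canister_2 and tray below 2 N)) and ((horizontal distance between canister_3 and bay_0 below 0.012 m and z of canister_3 in the frame of bay_0 below 0.005 m and angle between the x axis of canister_3 and the x axis of carrier, either way round below 0.25 rad and contact force between canister_3 and carrier above 2 N) or (horizontal distance between canister_3 and bay_1 below 0.012 m and z of canister_3 in the frame of bay_1 below 0.005 m and angle between the x axis of canister_3 and the x axis of carrier, either way round below 0.25 rad and contact force between canister_3 and carrier above 2 N) or (x of canister_3 in the frame of tray between -0.035 and 0.035 m and y of canister_3 in the frame of tray between -0.1 and 0.1 m and z of canister_3 in the frame of tray below 0.01 m and contact force between canister_3 and tray below 2 N))); the robot touches nothing.
It fails at once if a canister tips over (more than 0.5 rad) (angle between any of canister_0, canister_1, canister_2, canister_3's own z axis and vertical above 0.5 rad).
It fails at once if a bystander (jar, pot or bottle) is moved by more than 20 mm or tipped (distance of any of jar, pot_0, pot_1, pot_2, bottle_left, bottle_right from where it was at the start of the episode above 0.02 m or angle between any of jar, pot_0, pot_1, pot_2, bottle_left, bottle_right's own z axis and vertical above 0.3 rad).
It also fails if it takes over 72 s, if anything falls off the work surface, if the arm or the gripper's body presses on something with over 40 N, if the wrist force passes 120 N, or if a joint passes its speed limit or range.

ROBOT

A 6-joint arm with a two-finger parallel gripper is mounted at the origin on a cart in front of the work surface, level with it; the furniture and walls round the work are solid. World frame = base frame: x ahead of the robot, y to its left, z up, the work surface at z = 0. Lengths are in m, angles in rad, forces in N, time in s.
With the tool pointing down it reaches from about 0.375 to 0.9 m from the base axis. Payload 3.1 kg.
Tool frame: the origin (TCP) lies at the very end of the fingers, on their centre line; the grasp point (between the pads) lies 19 mm behind it (manip.pinch_z is the distance from the TCP to the grasp point, in m); z points along the fingers, y is the line along which they close (so a half turn about z gives the same grasp; the last joint's range is limited). The gripper opens to 85 mm and grips with 20 to 120 N. Pads are 22 mm wide; open, the fingers measure 114 mm over their backs; the gripper's body (76 mm by 85 mm) begins 54 mm behind the grasp point. The pads swing forward as they close: fully open they stand 13 mm farther back than shut.
Start: joints at [-1.407, 0.527, 1.433, -0, 1.181, -0.178], TCP at [0.21, -0.589, 0.231] pointing down, gripper open.
Joint ranges: [-3.08, 3.08], [-0.75, 2.2], [0.22, 2.44], [-1.43, 4.57], [0, 2.65], [-2.85, 2.85]. Speed limits (rad/s): [2.79, 2.79, 3.14, 3.14, 3.14, 3.14].

INTERFACE

Orientations are given as a unit quaternion [x, y, z, w].
In Python, from station import manip gives the robot as it stands.
- The arm moves only by the tool servo_tool, never from a script. Its argument "commands" is one flat list of numbers, 7 for each row, row after row: the shift along the tool's x, y, z each as a share of 500 mm, from -1 to 1, then the turn, a rotation vector about the tool's x, y, z each as a share of 360 degrees, from -1 to 1, then the opening, from -1 (shut) to 1 (fully open). In form: [dx, dy, dz, rx, ry, rz, claw, dx, dy, dz, rx, ry, rz, claw, ...]. A call has 1 to 12 rows; each row shifts and turns the commanded pose from where the row before left it, along the tool's axes as they then stand; what a row does not reach is not made up. A row lasts 1/12 s, in which the tool goes at most 41.7 mm and 7.16 degrees, less where a joint would pass 70% of its speed; a pose out of reach is approached as far as the arm can. A call with a number of a shift or a turn outside -1 to 1 is refused whole. A call with a gripper value outside its range is refused whole. The fingers move at their own pace and stop on an object; "force" is the grip in N (left out, the last holds). Time passes only in rows, so rows that do not move let the fingers close. It gives the time, the measured TCP pose, the force, the opening and the grip force at its end, in the units of the state.
- manip.sense(): the state, without advancing time (a new reading comes with each control period).
- manip.snapshot(name): name is "scene" or "side" or "wrist"; returns a dict with "img" (400x640x3 uint8, red, green, blue), "mtx" (3x3 intrinsics, pixels), "world_to_cam" (4x4, takes a point from world to camera coordinates). Camera axes: x right, y up, looking along -z (the intrinsics and any distortion apply to the point x, -y, -z); pixel columns grow to the right and rows downward; lengths in m; the calibration is good to about 2 mm. The wrist camera is an equidistant fisheye: a pixel r from the principal point sees the ray r / f radians off the axis. A picture is of the moment at which its call begins. There is no depth.
- manip.sign_off(): hands the job in; it is judged then, once.
Trained networks look in a picture, given as the dict that the camera call returned (one of the last four; its "shot" number tells which), for a name from the list of things; names that differ only in an ending like _2 or _b are one class to them, and where a whole thing is asked for, a point or a joint stands for the part that bears it (a point fixed in the world has none). Each returns a list of dicts, best first, with "conf" (0 to 1); they miss things now and then, are a little off and sometimes report something else, mostly with a low value. They report only what shows in the picture. A call takes as long as a camera call. They do not tell look-alikes from the thing itself.
- manip.look_for(picture, query): "box" ([left, top, width, height] in pixels, round what is visible of it).
- manip.silhouettes(picture, query): "pixels" (400x640 bool, what is visible of it) and "box" ([left, top, width, height] in pixels, round what is visible of it).
The state is a dict: "t": time; "q": joint angles; "qd": joint speeds; "tau": joint torques, N m; "tcp_pos": TCP position; "tool_rot": TCP orientation; "force": force on the tool from outside, world axes, zero at the start; "ft_torque": the same for the moment, N m; "finger_gap": opening from 0.0 (shut) to 1.0 (fully open); "gripper_force": force on a finger pad.
Only numpy, scipy, OpenCV 4.12 (cv2) and the standard library are available. Lean on these libraries where they do the work, as an engineer would, in place of code of your own. Each camera call takes 0.05 s, during which the arm holds its last target. There are 200 camera calls.

## Working session

There is one attempt and no reset: what is moved stays moved. The work goes in short steps, Python scripts to look and compute and a tool call to move; the robot and the scene stay as the last step left them, time stands still between calls to the robot, and variables do not carry over. Pictures are saved under pics/ and viewed, at most 10 in all, crops included, and the job is handed in when it is done.

Besides the shell and the picture viewer there is one more tool, called after "Request:" as name(argument=value, ...) on one line, values as JSON. servo_tool: Moves the arm, as the interface text tells. Its arguments: {"type":"object","properties":{"commands":{"type":"array"},"force":{"type":"number"}},"required":["commands"]}

```bash
ls; mkdir -p pics
cat > h.py <<'E'
from station import manip
import numpy as np, cv2
from scipy.spatial.transform import Rotation as R
def save(s,n): cv2.imwrite(f'pics/{n}.png', s['img'][:,:,::-1])
def ray(s,u,v):
    K=s['mtx'];T=np.array(s['world_to_cam']);d=np.array([(u-K[0][2])/K[0][0],-(v-K[1][2])/K[1][1],-1.])
    Rw=T[:3,:3].T;return -Rw@T[:3,3],Rw@d
def onz(s,u,v,z):
    o,d=ray(s,u,v);return o+d*(z-o[2])/d[2]
def proj(s,p):
    K=np.array(s['mtx']);T=np.array(s['world_to_cam']);c=T[:3,:3]@np.asarray(p)+T[:3,3]
    q=K@np.array([c[0],-c[1],-c[2]]);return q[:2]/q[2]
E
python3 - <<'E'
from h import *
st=manip.sense();print(st)
for n in ('scene','side'):
    s=manip.snapshot(n);save(s,n+'0')
    print(n,np.round(s['world_to_cam'],3).tolist(),np.round(s['mtx'],1).tolist(),[k for k in s])
    for q in ('canister_0','tray','carrier','jar','pot_0','bottle_left'):
        print(q,[(np.round(d['box']).tolist(),round(d['conf'],2)) for d in manip.look_for(s,q)])
E
```

```text
pics
{'t': 0.0, 'q': array([-1.40651177e+00,  5.28469491e-01,  1.43388062e+00,  3.50550740e-05,
        1.18143953e+00, -1.78476155e-01]), 'qd': array([-0.00108298,  0.00171364,  0.00163473, -0.00058116,  0.00103388,
        0.00042476]), 'tau': array([ 1.21898040e-03, -4.42349732e+01, -1.78026080e+01, -1.13420281e-04,
        8.37543514e-03,  8.90577724e-06]), 'tcp_pos': array([ 0.20998758, -0.58790966,  0.2303385 ]), 'tool_rot': array([ 9.85350839e-01,  1.70535969e-01,  2.40025500e-05, -1.09834976e-03]), 'force': array([-0.04145023,  0.07338893,  0.27308595]), 'ft_torque': array([-0.02027607,  0.00107032, -0.0046059 ]), 'gripper_force': 0.0, 'finger_gap': 1.0016876768606067}
scene [[0.521, -0.853, 0.014, -0.225], [0.6, 0.378, 0.705, -0.332], [-0.607, -0.359, 0.709, -1.263], [0.0, 0.0, 0.0, 1.0]] [[414.6, 0.0, 328.3], [0.0, 414.6, 196.7], [0.0, 0.0, 1.0]] ['img', 'mtx', 'world_to_cam', 'shot']
canister_0 [([388.0, 207.0, 28.0, 33.0], 0.85), ([400.0, 249.0, 26.0, 31.0], 0.84), ([382.0, 202.0, 18.0, 29.0], 0.81), ([340.0, 234.0, 19.0, 32.0], 0.72), ([402.0, 216.0, 26.0, 30.0], 0.66), 
[... 507 characters left out ...]
0.0, 419.3, 200.2], [0.0, 0.0, 1.0]] ['img', 'mtx', 'world_to_cam', 'shot']
canister_0 [([242.0, 225.0, 28.0, 33.0], 0.95), ([249.0, 284.0, 27.0, 46.0], 0.79), ([305.0, 258.0, 26.0, 16.0], 0.66), ([303.0, 270.0, 28.0, 39.0], 0.62), ([306.0, 184.0, 25.0, 36.0], 0.61), ([312.0, 237.0, 23.0, 37.0], 0.6), ([312.0, 227.0, 24.0, 15.0], 0.58), ([282.0, 253.0, 16.0, 18.0], 0.46)]
tray [([295.0, 242.0, 50.0, 77.0], 0.78)]
carrier [([303.0, 137.0, 31.0, 53.0], 0.57)]
jar [([303.0, 184.0, 24.0, 38.0], 0.64), ([340.0, 157.0, 13.0, 17.0], 0.56)]
pot_0 [([348.0, 287.0, 16.0, 24.0], 0.86), ([280.0, 250.0, 19.0, 22.0], 0.71), ([338.0, 156.0, 17.0, 17.0], 0.51)]
bottle_left [([342.0, 93.0, 13.0, 46.0], 0.7)]
```

Run:
```python
import cv2
for n,(x,y,w,h) in {'scene0':(230,110,220,180),'side0':(230,80,200,260)}.items():
    i=cv2.imread(f'pics/{n}.png')[y:y+h,x:x+w]
    f=min(800/w,600/h); cv2.imwrite(f'pics/{n}c.png',cv2.resize(i,None,fx=f,fy=f,interpolation=cv2.INTER_CUBIC)); print(n,f)
```

```text
scene0 3.3333333333333335
side0 2.3076923076923075
```

View pics/scene0c.png

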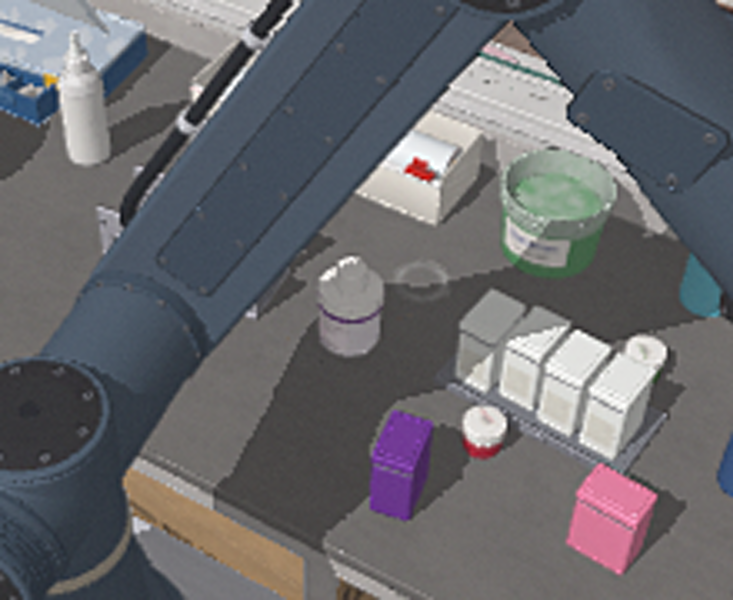

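View pics/side0c.png

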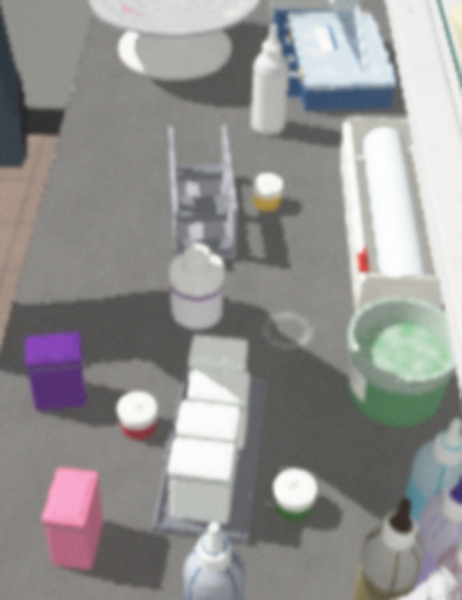

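The scene view shows the four white canisters in the tray at full px ≈ (380, 215), with the jar at (335, 200) and the pink and purple look-alikes and a pot in front. The side view shows the carrier at ≈ (318, 165), the jar at (315, 205), the tray at ≈ (320, 275), and pots at (289, 260), (358, 293) and (346, 163). I'll compute rough world positions next.

Run:
```python
from h import *
s=manip.snapshot('side'); a=manip.snapshot('scene')
f=2.3077
def P(n,s,u,v,z,ox,oy,f): print(n,np.round(onz(s,ox+u/f,oy+v/f,z),3))
for n,u,v,z in [('trayBL',155,527,.012),('trayBR',248,535,.012),('trayTR',265,378,.012),
 ('carrNL top',175,245,.0),('c BR',234,255,0),('cTL',170,128,.092),('cTR',223,128,.092),('jar base',197,318,0),
 ('pot_l base',138,425,.0),('pot r',295,508,0),('pot carr',268,200,0),('bottleL',268,125,0),('bottleR top',213,530,.186)]: P(n,s,u,v,z,230,80,f)
print('scene')
f=3.3333
for n,u,v,z in [('can3 top nearcorner',627,400,.095),('can3 right',660,370,.095),('can3 back',617,352,.095),('can3 left',590,382,.095),
 ('can0 topleft',460,325,.095),('can0 back',490,290,.095),('can0 right',527,310,.095),('can0 near',495,340,.095),('jar top',350,270,.109),('tray near corner',625,472,.012),('tray left',443,375,.012),('tray right',665,415,.012),('pink top',615,490,.09),('purple',403,430,.09),('pot',485,415,.039)]: P(n,a,u,v,z,230,110,f)
```

```text
trayBL [ 0.446 -0.344  0.012]
trayBR [ 0.545 -0.349  0.012]
trayTR [ 0.564 -0.127  0.012]
carrNL top [0.435 0.129 0.   ]
c BR [0.52  0.112 0.   ]
cTL [0.418 0.289 0.092]
cTR [0.497 0.293 0.092]
jar base [ 0.474 -0.016 -0.   ]
pot_l base [ 0.413 -0.198  0.   ]
pot r [ 0.597 -0.305  0.   ]
pot carr [0.569 0.24  0.   ]
bottleL [0.57 0.44 0.  ]
bottleR top [ 0.51  -0.455  0.186]
scene
can3 top nearcorner [ 0.464 -0.324  0.095]
can3 right [ 0.519 -0.337  0.095]
can3 back [ 0.519 -0.29   0.095]
can3 left [ 0.467 -0.283  0.095]
can0 topleft [ 0.467 -0.137  0.095]
can0 back [ 0.529 -0.141  0.095]
can0 right [ 0.523 -0.187  0.095]
can0 near [ 0.467 -0.177  0.095]
jar top [ 0.464 -0.006  0.109]
tray near corner [ 0.447 -0.344  0.012]
tray left [ 0.464 -0.126  0.012]
tray right [ 0.54  -0.35   0.012]
pink top [ 0.36  -0.356  0.09 ]
purple [ 0.318 -0.154  0.09 ]
pot [ 0.417 -0.197  0.039]
```

Request:
servo_tool(commands=[0, 0, -0.018, 0, 0, -0.0182, 1, 0, 0, -0.018, 0, 0, -0.0182, 1, 0, 0, -0.018, 0, 0, -0.0182, 1, 0, 0, -0.018, 0, 0, -0.0182, 1, 0, 0, -0.018, 0, 0, -0.0182, 1, 0, 0, -0.018, 0, 0, -0.0182, 1, 0, 0, -0.018, 0, 0, -0.0182, 1, 0, 0, -0.018, 0, 0, -0.0182, 1, 0, 0, -0.018, 0, 0, -0.0182, 1, 0, 0, -0.018, 0, 0, -0.0182, 1])

```text
t: 1.63
tcp_pos: [0.2101, -0.5885, 0.3218]
tool_rot: [0.734, 0.679, 0.0, -0.0]
force: [-0.3, -0.6, -0.4]
finger_gap: 0.997
gripper_force: 0.0
```

Request:
servo_tool(commands=[0.0622, 0.0445, 0, 0, 0, 0, 1, 0.0622, 0.0445, 0, 0, 0, 0, 1, 0.0622, 0.0445, 0, 0, 0, 0, 1, 0.0622, 0.0445, 0, 0, 0, 0, 1, 0.0622, 0.0445, 0, 0, 0, 0, 1, 0.0622, 0.0445, 0, 0, 0, 0, 1, 0.0622, 0.0445, 0, 0, 0, 0, 1, 0.0622, 0.0445, 0, 0, 0, 0, 1, 0.0622, 0.0445, 0, 0, 0, 0, 1, 0.0622, 0.0445, 0, 0, 0, 0, 1, 0.0622, 0.0445, 0, 0, 0, 0, 1, 0.0622, 0.0445, 0, 0, 0, 0, 1])

```text
t: 2.63
tcp_pos: [0.5086, -0.2376, 0.3215]
tool_rot: [0.736, 0.677, 0.0, 0.0]
force: [2.1, -0.1, 0.0]
finger_gap: 1.003
gripper_force: 0.0
```

Run:
```python
from h import *
for n in ('wrist','scene','side'):
    s=manip.snapshot(n); save(s,n+'1')
    if n=='wrist': print(np.round(s['world_to_cam'],3).tolist(),s['mtx'])
    for q in ('canister_0','carrier','tray'): print(n,q,[(np.round(d['box']).tolist(),round(d['conf'],2)) for d in manip.look_for(s,q)])
print(manip.sense())
```

```text
[[0.996, -0.084, 0.001, -0.526], [0.081, 0.955, -0.285, 0.248], [0.023, 0.284, 0.958, -0.409], [0.0, 0.0, 0.0, 1.0]] [[309.70691629   0.         317.6011007 ]
 [  0.         309.70691629 203.90342214]
 [  0.           0.           1.        ]]
wrist canister_0 [([282.0, 90.0, 54.0, 38.0], 0.97), ([204.0, 228.0, 44.0, 56.0], 0.97), ([287.0, 208.0, 47.0, 38.0], 0.88), ([287.0, 129.0, 56.0, 44.0], 0.84), ([142.0, 106.0, 71.0, 42.0], 0.83)]
wrist carrier []
wrist tray [([274.0, 83.0, 76.0, 146.0], 0.56), ([282.0, 209.0, 50.0, 37.0], 0.34)]
scene canister_0 [([402.0, 249.0, 25.0, 32.0], 0.9), ([342.0, 229.0, 17.0, 36.0], 0.81), ([379.0, 202.0, 20.0, 31.0], 0.74), ([404.0, 214.0, 25.0, 32.0], 0.73), ([390.0, 209.0, 23.0, 34.0], 0.7), ([367.0, 194.0, 17.0, 32.0], 0.62)]
scene carrier [([259.0, 162.0, 56.0, 41.0], 0.76)]
scene tray [([362.0, 215.0, 69.0, 37.0], 0.79)]
side canister_0 [([303.0, 270.0, 30.0, 39.0], 0.96), ([310.0, 225.0, 26.0, 12.0], 0.93), ([309.0, 239.0, 28.0, 34.0], 0.9), ([250.0, 284.0, 26.0, 46.0], 0.86), ([241.0, 223.0, 28.0, 37.0], 0.79), ([306.0, 256.0, 25.0, 25.0], 0.56)]
side carrier [([311.0, 306.0, 25.0, 58.0], 0.27)]
side tray []
{'t': 3.2333, 'q': array([-6.41422240e-01,  3.46598211e-01,  1.47911828e+00, -3.53100617e-05,
        1.31588501e+00, -5.55184159e-01]), 'qd': array([ 0.0071006 , -0.00154487, -0.00060354,  0.00090169,  0.00178498,
       -0.00073135]), 'tau': array([ 1.56060682e-02, -3.74009013e+01, -1.95798665e+01,  4.99516300e-04,
        1.37091210e-03, -7.04520462e-04]), 'tcp_pos': array([ 0.50710256, -0.24016064,  0.32134689]), 'tool_rot': array([ 7.36926848e-01,  6.75972500e-01, -1.76096891e-05, -1.17134884e-06]), 'force': array([-0.32161064, -0.06163713, -0.33376794]), 'ft_torque': array([0.05481922, 0.06997352, 0.00982053]), 'gripper_force': 0.0, 'finger_gap': 1.0017639781677672}
```

View pics/wrist1.png

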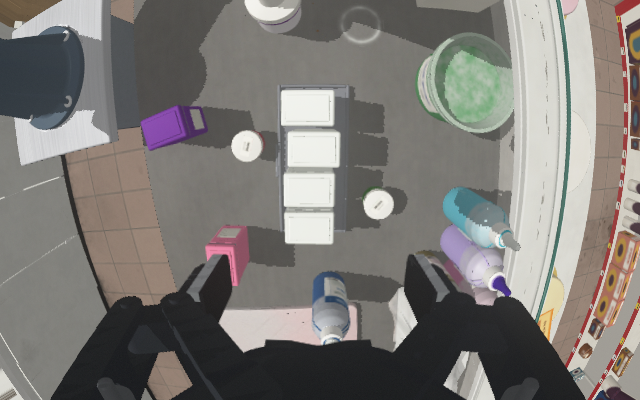

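The wrist view shows the four white tops stacked at column ~310, rows 107, 148, 190 and 227. Red and green pots are at (247, 146) and (378, 204), pink is at (228, 254) and purple at (174, 127). I'll rectify this onto the plane z = 95 mm and measure the rectangles.

```bash
cat >> h.py <<'E'
def wproj(s,p):
    K=np.array(s['mtx']);T=np.array(s['world_to_cam']);c=(np.atleast_2d(p)@T[:3,:3].T+T[:3,3])*[1,-1,-1]
    return cv2.fisheye.projectPoints(c.reshape(-1,1,3),np.zeros(3),np.zeros(3),K,np.zeros(4))[0].reshape(-1,2)
def rect(s,x0,x1,y0,y1,z,res=.0005,pr=wproj):
    "image rows: x falling, cols: y falling (seen from the robot)"
    xs=np.arange(x1,x0,-res);ys=np.arange(y1,y0,-res);X,Y=np.meshgrid(xs,ys,indexing='ij')
    m=pr(s,np.c_[X.ravel(),Y.ravel(),np.full(X.size,z)]).astype(np.float32).reshape(*X.shape,2)
    return cv2.remap(s['img'],m[...,0],m[...,1],cv2.INTER_CUBIC)
def tops(s,x0,x1,y0,y1,z,thr=215):
    im=rect(s,x0,x1,y0,y1,z);w=(im.min(2)>thr).astype(np.uint8)
    w=cv2.morphologyEx(w,cv2.MORPH_OPEN,np.ones((9,9)))
    for c in cv2.findContours(w,cv2.RETR_EXTERNAL,cv2.CHAIN_APPROX_NONE)[0]:
        if cv2.contourArea(c)>3000:
            (u,v),(a,b),ang=cv2.minAreaRect(c)
            if a<b: a,b,ang=b,a,ang+90
            # long axis dir in image (cos,sin)->world(-sin,-cos)
            d=np.array([-np.sin(np.radians(ang)),-np.cos(np.radians(ang))]); d*=np.sign(d[0])
            print('ctr %.4f %.4f size %.1f %.1f yaw %.3f'%(x1-v*.0005,y1-u*.0005,a/2,b/2,np.arctan2(d[1],d[0])))
    return im,w
E
python3 - <<'E'
from h import *
s=manip.snapshot('wrist')
im,w=tops(s,.38,.66,-.40,-.06,.095)
cv2.imwrite('pics/rect1.png',np.hstack([im[:,:,::-1],cv2.merge([w*255]*3)]))
for q in ('canister_0',):
    for d in manip.silhouettes(s,q): print(d['box'],d['conf'])
E
```

```text
ctr 0.4245 -0.1940 size 36.0 35.0 yaw -1.571
ctr 0.4904 -0.3049 size 60.4 41.1 yaw -0.087
ctr 0.4949 -0.2551 size 60.4 41.2 yaw -0.092
ctr 0.5019 -0.1549 size 60.4 41.2 yaw -0.098
ctr 0.5050 -0.2057 size 60.6 41.4 yaw -0.087
ctr 0.5805 -0.2818 size 36.5 36.0 yaw -1.571
[286.0, 205.3, 45.7, 38.5] 0.93
[203.7, 226.9, 46.3, 56.1] 0.75
[142.2, 103.0, 70.4, 44.3] 0.71
[282.2, 87.3, 54.0, 35.6] 0.68
[283.0, 163.5, 57.9, 44.5] 0.59
[288.5, 129.9, 52.9, 39.7] 0.59
[363.4, 183.7, 34.5, 34.9] 0.57
```

View pics/rect1.png

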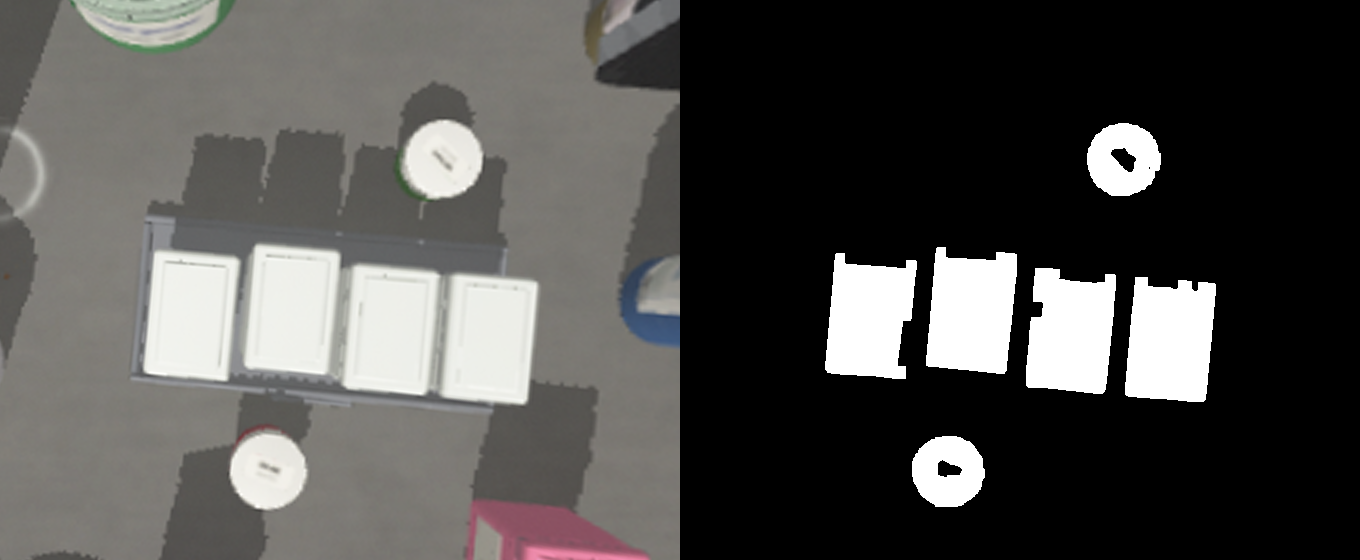

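Rectified view: the row A–D runs from +y to −y with yaw ≈ −0.09. Each pad has about 10 mm of clearance beyond the ends. I'll descend on canister C (0.495, −0.255).

Request:
servo_tool(commands=[-0.0318, -0.0216, 0, 0, 0, 0, 1, 0, 0, 0.049, 0, 0, 0, 1, 0, 0, 0.049, 0, 0, 0, 1, 0, 0, 0.049, 0, 0, 0, 1, 0, 0, 0.049, 0, 0, 0, 1, 0, 0, 0.049, 0, 0, 0, 1, 0, 0, 0.049, 0, 0, 0, 1, 0, 0, 0.049, 0, 0, 0, 1, 0, 0, 0.049, 0, 0, 0, 1, 0, 0, 0.049, 0, 0, 0, 1, 0, 0, 0.049, 0, 0, 0, 1, 0, 0, 0.049, 0, 0, 0, 1])

```text
t: 4.33
tcp_pos: [0.4957, -0.2546, 0.0508]
tool_rot: [0.736, 0.676, 0.0, 0.0]
force: [0.6, -0.4, -0.5]
finger_gap: 0.997
gripper_force: 0.0
```

Request:
servo_tool(commands=[0, 0, 0, 0, 0, 0, 1, 0, 0, 0, 0, 0, 0, 0.3, 0, 0, 0, 0, 0, 0, 0.3, 0, 0, 0, 0, 0, 0, 0.3, 0, 0, 0, 0, 0, 0, 0.3, 0, 0, 0, 0, 0, 0, 0.3], force=30)

```text
t: 4.83
tcp_pos: [0.4962, -0.2547, 0.0531]
tool_rot: [0.736, 0.677, 0.0, 0.001]
force: [0.4, 0.3, -1.3]
finger_gap: 0.745
gripper_force: 33.6
```

Request:
servo_tool(commands=[0, 0, -0.01, 0, 0, 0, 0.3, 0, 0, -0.01, 0, 0, 0, 0.3, 0, 0, -0.01, 0, 0, 0, 0.3, 0, 0, 0, 0, 0, 0, 0.3, 0, 0, 0, 0, 0, 0, 0.3, 0, 0, 0, 0, 0, 0, 0.3, 0, 0, 0, 0, 0, 0, 0.3])

```text
t: 5.42
tcp_pos: [0.4954, -0.2541, 0.0667]
tool_rot: [0.736, 0.677, -0.0, -0.0]
force: [0.2, -0.1, -1.5]
finger_gap: 0.745
gripper_force: 33.6
```

Run:
```python
from h import *
s=manip.sense();print(s['force'],s['ft_torque'],s['tcp_pos'],s['gripper_force'],s['finger_gap'])
```

```text
[ 0.2195675  -0.12034722 -1.54106763] [ 0.02408388 -0.02818516  0.03292924] [ 0.49537304 -0.25408418  0.06667562] 33.58769729733467 0.7447007919046338
```

Canister C weighs about 1.1 N, so it is empty. I'll set it back and go to B.

Request:
servo_tool(commands=[0, 0, 0.015, 0, 0, 0, 0.3, 0, 0, 0.015, 0, 0, 0, 0.3, 0, 0, 0, 0, 0, 0, 1, 0, 0, 0, 0, 0, 0, 1, 0, 0, 0, 0, 0, 0, 1, 0, 0, 0, 0, 0, 0, 1, 0, 0, -0.065, 0, 0, 0, 1, 0, 0, -0.065, 0, 0, 0, 1, 0.0492, 0.0053, 0, 0, 0, 0, 1, 0.0492, 0.0053, 0, 0, 0, 0, 1, 0, 0, 0.065, 0, 0, 0, 1, 0, 0, 0.065, 0, 0, 0, 1])

```text
t: 6.42
tcp_pos: [0.5071, -0.2054, 0.0534]
tool_rot: [0.736, 0.677, 0.001, 0.003]
force: [0.4, -0.6, -0.6]
finger_gap: 1.0
gripper_force: 0.0
```

Request:
servo_tool(commands=[0, 0, 0, 0, 0, 0, 1, 0, 0, 0, 0, 0, 0, 0.3, 0, 0, 0, 0, 0, 0, 0.3, 0, 0, 0, 0, 0, 0, 0.3, 0, 0, 0, 0, 0, 0, 0.3, 0, 0, -0.01, 0, 0, 0, 0.3, 0, 0, -0.01, 0, 0, 0, 0.3, 0, 0, -0.01, 0, 0, 0, 0.3, 0, 0, 0, 0, 0, 0, 0.3, 0, 0, 0, 0, 0, 0, 0.3, 0, 0, 0, 0, 0, 0, 0.3, 0, 0, 0, 0, 0, 0, 0.3])

```text
t: 7.42
tcp_pos: [0.5048, -0.2055, 0.0667]
tool_rot: [0.736, 0.677, -0.0, -0.0]
force: [1.4, 0.1, -1.1]
finger_gap: 0.744
gripper_force: 33.8
```

B reads about 0.8 N, so it is empty too. Next is A.

Request:
servo_tool(commands=[0, 0, 0.015, 0, 0, 0, 0.3, 0, 0, 0.015, 0, 0, 0, 0.3, 0, 0, 0, 0, 0, 0, 1, 0, 0, 0, 0, 0, 0, 1, 0, 0, 0, 0, 0, 0, 1, 0, 0, 0, 0, 0, 0, 1, 0, 0, -0.065, 0, 0, 0, 1, 0, 0, -0.065, 0, 0, 0, 1, 0.05, -0.007, 0, 0, 0, 0, 1, 0.05, -0.007, 0, 0, 0, 0, 1, 0, 0, 0.065, 0, 0, 0, 1, 0, 0, 0.065, 0, 0, 0, 1])

```text
t: 8.42
tcp_pos: [0.5039, -0.1547, 0.0533]
tool_rot: [0.736, 0.677, 0.001, 0.003]
force: [0.2, -1.5, -1.2]
finger_gap: 0.999
gripper_force: 0.0
```

Request:
servo_tool(commands=[0, 0, 0, 0, 0, 0, 1, 0, 0, 0, 0, 0, 0, 0.3, 0, 0, 0, 0, 0, 0, 0.3, 0, 0, 0, 0, 0, 0, 0.3, 0, 0, 0, 0, 0, 0, 0.3, 0, 0, -0.01, 0, 0, 0, 0.3, 0, 0, -0.01, 0, 0, 0, 0.3, 0, 0, -0.01, 0, 0, 0, 0.3, 0, 0, 0, 0, 0, 0, 0.3, 0, 0, 0, 0, 0, 0, 0.3, 0, 0, 0, 0, 0, 0, 0.3, 0, 0, 0, 0, 0, 0, 0.3])

```text
t: 9.42
tcp_pos: [0.5021, -0.1551, 0.0667]
tool_rot: [0.736, 0.677, -0.0, -0.0]
force: [0.7, 0.1, -0.9]
finger_gap: 0.741
gripper_force: 34.2
```

A is empty (about 0.6 N), so D must be full. I'll set A down and go to D.

Request:
servo_tool(commands=[0, 0, 0.015, 0, 0, 0, 0.3, 0, 0, 0.015, 0, 0, 0, 0.3, 0, 0, 0, 0, 0, 0, 1, 0, 0, 0, 0, 0, 0, 1, 0, 0, 0, 0, 0, 0, 1, 0, 0, 0, 0, 0, 0, 1, 0, 0, -0.065, 0, 0, 0, 1, 0, 0, -0.065, 0, 0, 0, 1, -0.0752, 0.0005, 0, 0, 0, 0, 1, -0.0752, 0.0005, 0, 0, 0, 0, 1, -0.0752, 0.0005, 0, 0, 0, 0, 1, -0.0752, 0.0005, 0, 0, 0, 0, 1])

```text
t: 10.42
tcp_pos: [0.4904, -0.3065, 0.1173]
tool_rot: [0.736, 0.677, 0.0, 0.0]
force: [0.9, 0.2, -0.1]
finger_gap: 1.002
gripper_force: 0.0
```

Request:
servo_tool(commands=[0, 0, 0, 0, 0, 0, 1, 0, 0, 0, 0, 0, 0, 1, 0, 0, 0.065, 0, 0, 0, 1, 0, 0, 0.065, 0, 0, 0, 1, 0, 0, 0, 0, 0, 0, 1, 0, 0, 0, 0, 0, 0, 0.3, 0, 0, 0, 0, 0, 0, 0.3, 0, 0, 0, 0, 0, 0, 0.3, 0, 0, 0, 0, 0, 0, 0.3], force=50)

```text
t: 11.17
tcp_pos: [0.4912, -0.3053, 0.0533]
tool_rot: [0.736, 0.677, 0.0, 0.001]
force: [-0.3, 0.1, -3.2]
finger_gap: 0.741
gripper_force: 56.1
```

Request:
servo_tool(commands=[0, 0, -0.01, 0, 0, 0, 0.3, 0, 0, -0.01, 0, 0, 0, 0.3, 0, 0, -0.01, 0, 0, 0, 0.3, 0, 0, 0, 0, 0, 0, 0.3, 0, 0, 0, 0, 0, 0, 0.3, 0, 0, 0, 0, 0, 0, 0.3, 0, 0, 0, 0, 0, 0, 0.3])

```text
t: 11.75
tcp_pos: [0.4903, -0.3051, 0.0667]
tool_rot: [0.736, 0.677, -0.0, -0.0]
force: [-0.1, -0.7, -4.3]
finger_gap: 0.741
gripper_force: 56.1
```

D reads about 3.9 N, so it is the full one. I'll lift it high and carry it towards the gap behind the jar, then look.

Request:
servo_tool(commands=[0, 0, -0.0733, 0, 0, 0, 0.3, 0, 0, -0.0733, 0, 0, 0, 0.3, 0, 0, -0.0733, 0, 0, 0, 0.3, 0, 0, -0.0733, 0, 0, 0, 0.3, 0, 0, -0.0733, 0, 0, 0, 0.3, 0.07, 0.0165, 0, 0, 0, 0, 0.3, 0.07, 0.0165, 0, 0, 0, 0, 0.3, 0.07, 0.0165, 0, 0, 0, 0, 0.3, 0.07, 0.0165, 0, 0, 0, 0, 0.3, 0.07, 0.0165, 0, 0, 0, 0, 0.3, 0.07, 0.0165, 0, 0, 0, 0, 0.3, 0.07, 0.0165, 0, 0, 0, 0, 0.3])

```text
t: 12.75
tcp_pos: [0.5684, -0.064, 0.2495]
tool_rot: [0.736, 0.677, -0.0, -0.001]
force: [-0.4, -0.4, -3.3]
finger_gap: 0.741
gripper_force: 61.7
```

Run:
```python
from h import *
s=manip.snapshot('wrist'); save(s,'wrist2')
im=rect(s,.34,.74,-.14,.36,0.0,res=.001)
cv2.imwrite('pics/rect2.png',im[:,:,::-1])
im=cv2.resize(im,None,fx=1.5,fy=1.5);cv2.imwrite('pics/rect2b.png',im[:,:,::-1]);print(im.shape,manip.sense()['tcp_pos'])
```

```text
(600, 750, 3) [ 0.57001026 -0.05691913  0.24965523]
```

View pics/rect2b.png

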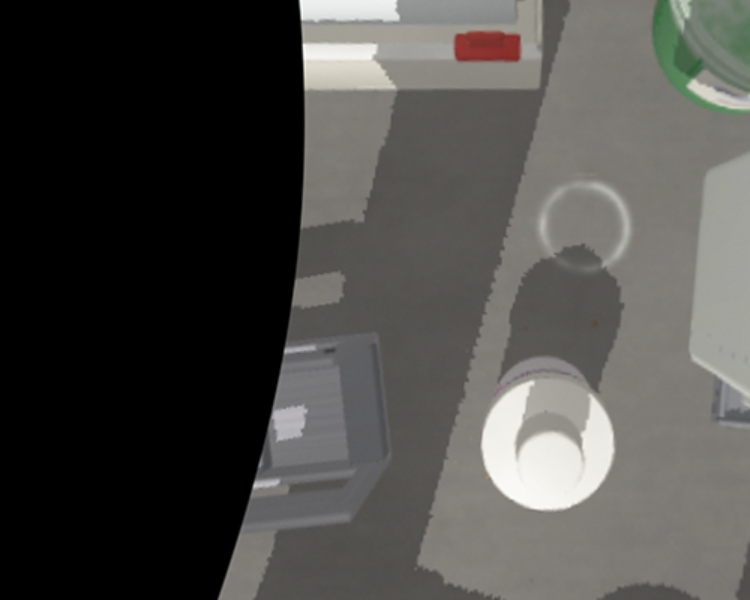

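The rectified floor view shows the jar centred at ≈ (0.47, −0.01) and the flat ring mark at (0.59, −0.03). The carrier's near end is at y ≈ 0.107 and the wall box starts at x ≈ 0.68. The spot (0.585, 0.03) is free, so I'll stage D there to change the grip.

Request:
servo_tool(commands=[0.0587, 0.005, 0, 0, 0, 0, 0.3, 0.0587, 0.005, 0, 0, 0, 0, 0.3, 0.0587, 0.005, 0, 0, 0, 0, 0.3, 0, 0, 0, 0, 0, 0, 0.3, 0, 0, 0.045, 0, 0, 0, 0.3, 0, 0, 0.045, 0, 0, 0, 0.3, 0, 0, 0.045, 0, 0, 0, 0.3, 0, 0, 0.045, 0, 0, 0, 0.3, 0, 0, 0.045, 0, 0, 0, 0.3, 0, 0, 0.045, 0, 0, 0, 0.3, 0, 0, 0.045, 0, 0, 0, 0.3, 0, 0, 0.045, 0, 0, 0, 0.3])

```text
t: 13.8
tcp_pos: [0.5833, 0.0207, 0.0687]
tool_rot: [0.736, 0.677, -0.0, -0.0]
force: [0.4, -0.9, -3.9]
finger_gap: 0.748
gripper_force: 61.5
```

Request:
servo_tool(commands=[0, 0, 0, 0, 0, 0, 0.3, 0, 0, 0, 0, 0, 0, 0.3])

```text
t: 13.97
tcp_pos: [0.5824, 0.0209, 0.0688]
tool_rot: [0.736, 0.677, -0.001, -0.002]
force: [-0.6, 0.6, -2.3]
finger_gap: 0.745
gripper_force: 61.2
```

Request:
servo_tool(commands=[0, 0, 0.018, 0, 0, 0, 0.3, 0, 0, 0.018, 0, 0, 0, 0.3, 0, 0, 0.006, 0, 0, 0, 0.3, 0, 0, 0, 0, 0, 0, 0.3, 0, 0, 0, 0, 0, 0, 0.3])

```text
t: 14.38
tcp_pos: [0.5837, 0.0212, 0.0493]
tool_rot: [0.736, 0.677, 0.0, 0.0]
force: [-0.0, 0.4, -2.8]
finger_gap: 0.748
gripper_force: 61.5
```

Request:
servo_tool(commands=[0, 0, 0.002, 0, 0, 0, 0.3, 0, 0, 0, 0, 0, 0, 0.3, 0, 0, 0, 0, 0, 0, 1, 0, 0, 0, 0, 0, 0, 1, 0, 0, 0, 0, 0, 0, 1, 0, 0, 0, 0, 0, 0, 1, 0, 0, -0.06, 0, 0, 0, 1, 0, 0, -0.06, 0, 0, 0, 1, 0, 0, -0.06, 0, 0, 0, 1, 0, 0, -0.06, 0, 0, 0, 1, 0, 0, -0.06, 0, 0, 0, 1, 0, 0, 0, 0, 0, 0, 1])

```text
t: 15.38
tcp_pos: [0.5877, 0.0208, 0.2047]
tool_rot: [0.736, 0.677, 0.004, 0.005]
force: [0.3, -0.2, 0.1]
finger_gap: 1.0
gripper_force: 0.0
```

Request:
servo_tool(commands=[0, 0, -0.005, 0, 0, -0.019, 1, 0, 0, -0.005, 0, 0, -0.019, 1, 0, 0, -0.005, 0, 0, -0.019, 1, 0, 0, -0.005, 0, 0, -0.019, 1, 0, 0, -0.005, 0, 0, -0.019, 1, 0, 0, -0.005, 0, 0, -0.019, 1, 0, 0, -0.005, 0, 0, -0.019, 1, 0, 0, -0.005, 0, 0, -0.019, 1, 0, 0, -0.005, 0, 0, -0.019, 1, 0, 0, -0.005, 0, 0, -0.019, 1, 0, 0, -0.005, 0, 0, -0.019, 1, 0, 0, -0.005, 0, 0, -0.019, 1])

```text
t: 16.38
tcp_pos: [0.5833, 0.0213, 0.2277]
tool_rot: [0.108, 0.994, 0.0, -0.0]
force: [-0.5, -0.1, 0.6]
finger_gap: 0.998
gripper_force: 0.0
```

Request:
servo_tool(commands=[0, 0, 0, 0, 0, -0.018, 1, 0, 0, 0, 0, 0, -0.004, 1, 0, 0, 0, 0, 0, 0, 1, 0, 0, 0, 0, 0, 0, 1])

```text
t: 16.72
tcp_pos: [0.5834, 0.0212, 0.2277]
tool_rot: [0.043, 0.999, 0.0, -0.0]
force: [-0.0, -0.2, -0.2]
finger_gap: 1.0
gripper_force: 0.0
```

Run:
```python
from h import *
st=manip.sense();print(st['tcp_pos'],st['tool_rot'],st['q'])
for n,pr in (('wrist',wproj),('scene',None),('side',None)):
    s=manip.snapshot(n); save(s,n+'3')
    for q in ('canister_0','carrier','jar'): print(n,q,[(np.round(d['box']).tolist(),round(d['conf'],2)) for d in manip.look_for(s,q)])
    if n=='wrist': tops(s,.5,.66,-.05,.12,.09)
p=[cv2.resize(cv2.imread('pics/wrist3.png'),(512,320)),0,0]
a=cv2.resize(cv2.imread('pics/scene3.png')[140:280,230:440],(420,280));b=cv2.resize(cv2.imread('pics/side3.png')[110:330,230:380],(375,550))
o=np.zeros((600,800,3),np.uint8);o[:280,:420]=a;o[:550,421:796]=b;o[282:282+312,:420]=cv2.resize(p[0],(420,312));cv2.imwrite('pics/m3.png',o)
```

```text
[0.58336112 0.02123969 0.22769556] [ 4.27014313e-02  9.99087833e-01  3.64630699e-05 -2.96261539e-04] [-1.54925679e-01  4.76197987e-01  1.54218923e+00  6.78589208e-06
  1.12380240e+00 -1.64029610e+00]
wrist canister_0 [([55.0, 111.0, 42.0, 59.0], 0.9), ([290.0, 152.0, 52.0, 76.0], 0.87), ([4.0, 40.0, 69.0, 37.0], 0.84), ([117.0, 100.0, 70.0, 64.0], 0.8), ([135.0, 1.0, 49.0, 14.0], 0.58), ([84.0, 113.0, 48.0, 62.0], 0.55)]
wrist carrier [([376.0, 27.0, 187.0, 96.0], 0.86)]
wrist jar [([245.0, 39.0, 78.0, 76.0], 0.84)]
ctr 0.5793 0.0194 size 64.1 41.1 yaw -0.091
scene canister_0 [([368.0, 197.0, 18.0, 31.0], 0.97), ([339.0, 233.0, 19.0, 36.0], 0.95), ([384.0, 205.0, 16.0, 25.0], 0.68), ([401.0, 250.0, 25.0, 30.0], 0.67), ([386.0, 211.0, 26.0, 29.0], 0.66), ([334.0, 166.0, 24.0, 29.0], 0.61), ([259.0, 160.0, 58.0, 48.0], 0.61)]
scene carrier [([258.0, 162.0, 60.0, 42.0], 0.61)]
scene jar [([323.0, 184.0, 22.0, 31.0], 0.81)]
side canister_0 [([312.0, 239.0, 25.0, 35.0], 0.92), ([248.0, 284.0, 31.0, 47.0], 0.86), ([243.0, 222.0, 26.0, 39.0], 0.8), ([312.0, 228.0, 26.0, 12.0], 0.78), ([304.0, 256.0, 27.0, 34.0], 0.68), ([344.0, 186.0, 19.0, 30.0], 0.64)]
side carrier [([303.0, 139.0, 32.0, 49.0], 0.78)]
side jar [([304.0, 188.0, 25.0, 34.0], 0.8)]
```

View pics/m3.png

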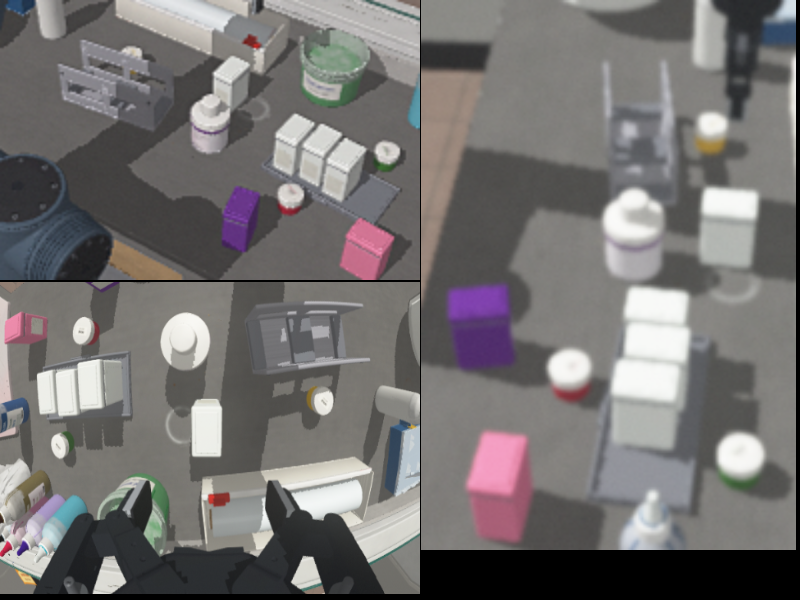

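The picture shows three empties standing in the tray, D standing behind the jar at wrist px ≈ (316, 190), and the carrier in full view at wrist px (376–563, 27–123). Now I'll measure the carrier pose.

Run:
```python
from h import *
s=manip.snapshot('wrist')
r=.0006
A=[cv2.resize(rect(s,.38,.56,.08,.34,z,res=.0003),None,fx=.5,fy=.5,interpolation=cv2.INTER_AREA) for z in (.092,.02)]
o=np.vstack(A);print(o.shape)
o=cv2.resize(o,None,fx=600/o.shape[0],fy=600/o.shape[0],interpolation=cv2.INTER_CUBIC)
print(o.shape);cv2.imwrite('pics/car.png',o[:,:,::-1])
np.savez('w4.npz',**{k:np.array(s[k]) for k in('img','mtx','world_to_cam')})
```

```text
(600, 434, 3)
(600, 434, 3)
```

View pics/car.png

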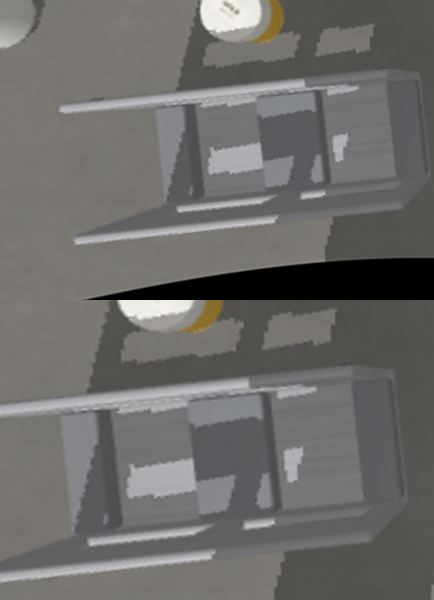

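The carrier's cheek tops at z = 92 mm run (62,109)–(388,72) and (76,240)–(402,208). That gives a centre of ≈ (0.466, 0.201) and yaw of ≈ +0.105, and the sizes agree (197 mm long, cheeks 79 mm apart). Now I'll regrasp D across its 44 mm.

Request:
servo_tool(commands=[0, 0, 0.0384, 0, 0, 0, 1, 0, 0, 0.0384, 0, 0, 0, 1, 0, 0, 0.0384, 0, 0, 0, 1, 0, 0, 0.0384, 0, 0, 0, 1, 0, 0, 0.0384, 0, 0, 0, 1, 0, 0, 0.0384, 0, 0, 0, 1, 0, 0, 0.0384, 0, 0, 0, 1, 0, 0, 0.0384, 0, 0, 0, 1, 0, 0, 0.0384, 0, 0, 0, 1, 0, 0, 0, 0, 0, 0, 1], force=50)

```text
t: 18.2
tcp_pos: [0.5811, 0.0215, 0.0519]
tool_rot: [0.042, 0.999, 0.0, -0.003]
force: [-1.7, -0.3, 0.1]
finger_gap: 1.0
gripper_force: 0.0
```

Request:
servo_tool(commands=[0, 0, 0, 0, 0, 0, -0.1, 0, 0, 0, 0, 0, 0, -0.1, 0, 0, 0, 0, 0, 0, -0.1, 0, 0, 0, 0, 0, 0, -0.1, 0, 0, 0, 0, 0, 0, -0.1, 0, 0, 0, 0, 0, 0, -0.1, 0, 0, 0, 0, 0, 0, -0.1])

```text
t: 18.78
tcp_pos: [0.5848, 0.0208, 0.0568]
tool_rot: [0.042, 0.999, -0.0, 0.002]
force: [-0.2, -1.2, 6.4]
finger_gap: 0.508
gripper_force: 52.4
```

Request:
servo_tool(commands=[0, 0, -0.058, 0, 0, 0, -0.1, 0, 0, -0.058, 0, 0, 0, -0.1, 0, 0, -0.058, 0, 0, -0.0152, -0.1, 0, 0, -0.058, 0, 0, -0.0152, -0.1, 0, 0, -0.058, 0, 0, 0, -0.1, 0.0392, 0.0564, 0, 0, 0, 0, -0.1, 0.0392, 0.0564, 0, 0, 0, 0, -0.1, 0.0392, 0.0564, 0, 0, 0, 0, -0.1, 0.0392, 0.0564, 0, 0, 0, 0, -0.1, 0.0392, 0.0564, 0, 0, 0, 0, -0.1, 0, 0, 0, 0, 0, 0, -0.1, 0, 0, 0, 0, 0, 0, -0.1])

```text
t: 19.78
tcp_pos: [0.4687, 0.1524, 0.1999]
tool_rot: [-0.055, 0.998, 0.0, -0.001]
force: [1.2, 0.1, -3.6]
finger_gap: 0.511
gripper_force: 54.5
```

Run:
```python
from h import *
st=manip.sense();print(st['tcp_pos'],st['tool_rot'],st['force'],st['q'])
t=[manip.snapshot(n) for n in('wrist','scene','side')]
c0,psi=np.array([.4657,.2008]),.105
def W(x,y,z): return [c0[0]+x*np.cos(psi)-y*np.sin(psi),c0[1]+x*np.sin(psi)+y*np.cos(psi),z]
out=[]
for s,b in zip(t,[(150,20,330,225),(240,140,130,90),(280,110,85,110)]):
    f=4 if s is not t[0] else 2
    im=cv2.resize(np.ascontiguousarray(s['img']),None,fx=f,fy=f,interpolation=cv2.INTER_CUBIC)
    pr=(lambda p:wproj(s,np.array(p))[0]) if s is t[0] else (lambda p:proj(s,p))
    def L(p,q,c):
        a=[tuple(int(round(v)) for v in (np.array(pr(k))+.5)*f) for k in (p,q)];cv2.line(im,*a,c,1)
    for X in(-.043,.043):
        for z in (0,.092): L(W(X,-.1,z),W(X,.1,z),(255,0,0))
        for Y in(-.1,.1): L(W(X,Y,0),W(X,Y,.092),(255,0,0))
    for Y in(-.077,-.023,.023,.077): L(W(-.037,Y,.02),W(.037,Y,.02),(0,255,0))
    x,y,w,h=b; out.append(im[y*f:(y+h)*f,x*f:(x+w)*f])
o=np.zeros((600,800,3),np.uint8)
o[:450,:660]=out[0][:450];cv2.imwrite('pics/ovw.png',o[:450,:660,::-1])
o=np.zeros((440,870,3),np.uint8);o[:360,:520]=out[1];o[:440,521:861]=out[2];cv2.imwrite('pics/ovs.png',cv2.resize(o,(800,405))[:,:,::-1])
```

```text
[0.46865507 0.15237913 0.19993698] [-5.49377991e-02  9.98489072e-01  7.30443289e-05 -1.18600398e-03] [ 1.2350474   0.09103435 -3.61534426] [ 8.70319854e-02  3.97226353e-01  1.79090414e+00  2.71871335e-04
  9.55828287e-01 -1.59385248e+00]
```

View pics/ovs.png

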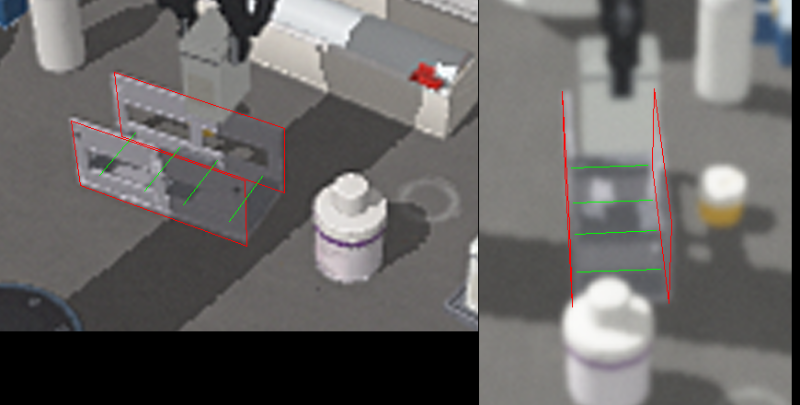

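View pics/ovw.png

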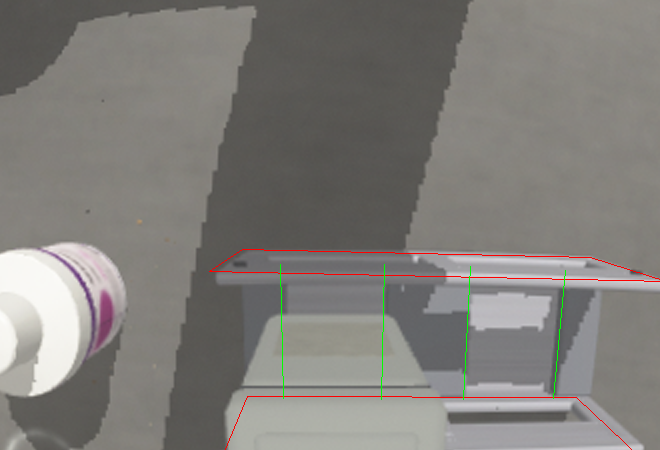

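The wireframe of the measured carrier matches all three views to within about a pixel. The bottom front edge of the held canister shows at wrist px ≈ (281–354, 178), so I'll use it to check the offset in the hand.

Run:
```python
from h import *
s=manip.snapshot('wrist');st=manip.sense();tcp=st['tcp_pos'];Rt=R.from_quat(st['tool_rot']).as_matrix()
print(tcp,st['force'])
zb=tcp[2]-.056
# which wrist pixels the model's bottom/top front edge would give, for offset e along tool x
for e in (-.004,-.002,0,.002,.004):
    for z in (zb,zb+.09):
        P=[tcp+Rt@np.array([.032+e,y,0]) for y in(-.022,.022)]
        for p in P:p[2]=z
        print(e,round(z,3),np.round(wproj(s,np.array(P)),1).tolist())
g=cv2.cvtColor(s['img'],cv2.COLOR_RGB2GRAY).astype(int)
print(g[165:190,300].tolist(),g[165:190,330].tolist());print(g[205:232,300].tolist())
print('row',g[183,255:370].tolist())
c=np.array([.4709,.1511]);d=Rt.T@np.array([c[0]-tcp[0],c[1]-tcp[1],0]);print('shift',d/.5)
```

```text
[0.47224446 0.15035303 0.20027022] [ 0.09781744  0.25119052 -3.21188446]
-0.004 0.144 [[282.6, 184.1], [349.6, 184.2]]
-0.004 0.234 [[257.3, 237.6], [372.9, 237.8]]
-0.002 0.144 [[282.5, 181.2], [349.7, 181.2]]
-0.002 0.234 [[256.9, 232.8], [373.2, 232.9]]
0 0.144 [[282.5, 178.2], [349.8, 178.2]]
0 0.234 [[256.6, 227.8], [373.5, 228.0]]
0.002 0.144 [[282.4, 175.2], [349.9, 175.2]]
0.002 0.234 [[256.2, 222.9], [373.9, 223.0]]
0.004 0.144 [[282.3, 172.2], [350.0, 172.2]]
0.004 0.234 [[255.9, 217.8], [374.2, 217.9]]
[120, 118, 119, 121, 123, 123, 121, 119, 118, 122, 124, 127, 142, 156, 155, 155, 149, 145, 146, 145, 145, 146, 148, 147, 145] [121, 121, 119, 122, 124, 123, 121, 121, 120, 124, 125, 130, 144, 156, 157, 156, 152, 147, 146, 146, 146, 145, 147, 148, 147]
[158, 158, 158, 157, 160, 163, 166, 162, 98, 143, 156, 158, 159, 160, 160, 162, 165, 169, 171, 172, 172, 174, 173, 174, 174, 176, 174]
row [87, 86, 87, 87, 88, 87, 87, 87, 87, 86, 88, 88, 86, 87, 87, 87, 88, 88, 88, 95, 98, 99, 99, 99, 98, 98, 107, 126, 155, 155, 156, 155, 155, 156, 156, 149, 147, 146, 146, 145, 145, 145, 146, 144, 145, 146, 144, 145, 145, 145, 146, 145, 145, 144, 144, 144, 144, 145, 144, 145, 145, 143, 144, 144, 145, 146, 144, 145, 145, 146, 147, 146, 148, 147, 145, 146, 146, 145, 146, 144, 144, 144, 144, 143, 144, 145, 147, 154, 156, 157, 157, 157, 155, 148, 126, 101, 101, 100, 102, 100, 101, 100, 100, 99, 99, 100, 100, 101, 99, 100, 99, 100, 101, 100, 101]
shift [ 2.51679428e-03  1.76856891e-03 -2.54759368e-06]
```

The in-hand offset is about 1 mm, and the position over bay_0 is on target. Lowering.

Request:
servo_tool(commands=[0, 0, 0.033, 0, 0, 0, -0.1, 0, 0, 0.033, 0, 0, 0, -0.1, 0, 0, 0.033, 0, 0, 0, -0.1, 0, 0, 0.015, 0, 0, 0, -0.1, 0, 0, 0, 0, 0, 0, -0.1, 0, 0, 0, 0, 0, 0, -0.1])

```text
t: 20.48
tcp_pos: [0.4718, 0.1505, 0.1431]
tool_rot: [-0.053, 0.999, -0.0, -0.0]
force: [0.7, -0.4, -2.5]
finger_gap: 0.508
gripper_force: 54.4
```

Request:
servo_tool(commands=[0, 0, 0.025, 0, 0, 0, -0.1, 0, 0, 0.025, 0, 0, 0, -0.1, 0, 0, 0.025, 0, 0, 0, -0.1, 0, 0, 0.025, 0, 0, 0, -0.1, 0, 0, 0.025, 0, 0, 0, -0.1, 0, 0, 0.02, 0, 0, 0, -0.1, 0, 0, 0, 0, 0, 0, -0.1, 0, 0, 0, 0, 0, 0, -0.1])

```text
t: 21.15
tcp_pos: [0.4717, 0.151, 0.071]
tool_rot: [-0.053, 0.999, 0.0, 0.0]
force: [0.9, 0.3, -3.5]
finger_gap: 0.509
gripper_force: 54.4
```

Request:
servo_tool(commands=[0, 0, 0.008, 0, 0, 0, -0.1, 0, 0, 0.006, 0, 0, 0, -0.1, 0, 0, 0.003, 0, 0, 0, -0.1, 0, 0, 0, 0, 0, 0, -0.1, 0, 0, 0, 0, 0, 0, -0.1])

```text
t: 21.57
tcp_pos: [0.4716, 0.151, 0.063]
tool_rot: [-0.053, 0.999, -0.0, 0.001]
force: [-0.6, -0.7, 2.8]
finger_gap: 0.507
gripper_force: 55.0
```

Contact with the floor at the expected height. Release and rise.

Request:
servo_tool(commands=[0, 0, 0, 0, 0, 0, 0.6, 0, 0, 0, 0, 0, 0, 0.6, 0, 0, 0, 0, 0, 0, 0.6, 0, 0, 0, 0, 0, 0, 0.6, 0, 0, 0, 0, 0, 0, 0.6, 0, 0, -0.03, 0, 0, 0, 0.6, 0, 0, -0.06, 0, 0, 0, 0.6, 0, 0, -0.06, 0, 0, 0, 0.6, 0, 0, -0.06, 0, 0, 0, 0.6, 0, 0, -0.06, 0, 0, 0, 0.6, 0, 0, -0.06, 0, 0, 0, 0.6, 0, 0, 0, 0, 0, 0, 0.6])

```text
t: 22.57
tcp_pos: [0.4748, 0.1515, 0.2328]
tool_rot: [-0.053, 0.999, 0.0, 0.006]
force: [0.4, -0.9, 0.3]
finger_gap: 0.805
gripper_force: 0.0
```

Run:
```python
from h import *
st=manip.sense();print(st['tcp_pos'],st['force'])
o=np.zeros((600,800,3),np.uint8)
for n,b,f,p in (('wrist',(180,20,270,225),1.7,(0,0)),('scene',(230,140,200,150),2.1,(0,385)),('side',(230,110,140,220),2.3,(465,0))):
    s=manip.snapshot(n);x,y,w,h=b;c=cv2.resize(s['img'][y:y+h,x:x+w],None,fx=f,fy=f,interpolation=cv2.INTER_CUBIC)[:600-p[1],:800-p[0]]
    o[p[1]:p[1]+c.shape[0],p[0]:p[0]+c.shape[1]]=c
    if n=='wrist': tops(s,.40,.56,.08,.24,.096,thr=150)
cv2.imwrite('pics/fin.png',o[:,:,::-1])
```

```text
[0.47478494 0.1514686  0.23275144] [ 0.42242426 -0.89643292  0.33460336]
ctr 0.4662 0.1570 size 65.3 57.3 yaw 0.106
ctr 0.4883 0.2083 size 67.1 33.3 yaw -1.460
ctr 0.5325 0.2172 size 38.0 31.5 yaw 0.000
```

View pics/fin.png

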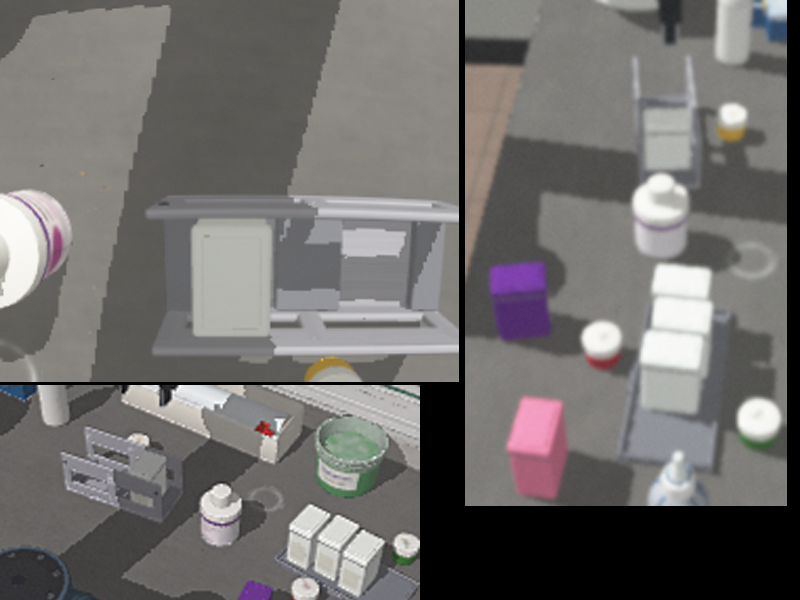

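The final views show the full canister seated squarely in bay_0 between the cheeks. The three empties stand in the tray, the bystanders are undisturbed, and the gripper is clear. Floor contact came 6 mm higher than on the worktop, as it should.

```bash
python3 -c "
from station import manip
print(manip.sign_off())"
```

```text
the job is handed in; nothing more can be done
None
```

I handed the job in at about 23 s: the full canister (about 3.9 N, at the tray's −y end) is seated squarely in bay_0 of the carrier. The three empties stand in the tray with the bystanders undisturbed; `sign_off()` returned no verdict.

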